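Show the helper which part gets which paint

ROBOT

A 7-joint arm with a two-finger parallel gripper is mounted at the origin on the work surface. World frame = base frame: x ahead of the robot, y to its left, z up, the work surface at z = 0. Lengths are in m, angles in degrees, forces in N, time in s.
With the tool pointing down it reaches from about 0.425 to 0.875 m from the base axis. Payload 4.7 kg.
Tool frame: the origin (TCP) lies midway between the tips of the shut fingers; the grasp point (between the pads) lies env.grip_point_offset behind it (env.grip_point_offset is the distance from the TCP to the grasp point, in m); x points along the fingers, y is the direction in which the jaws open and shut, and the axes are right-handed (so a half turn about x gives the same grasp; the last joint's range is limited). The gripper opens to 87 mm and grips with 3 to 60 N. Pads are 19 mm wide; open, the fingers measure 117 mm over their backs; the gripper's body (75 mm by 190 mm) begins 51 mm behind the grasp point.
Start: joints at [-72.989, 18.392, -4.016, 83.108, 1.295, 78.541, -3.26], TCP at [0.181, 0.624, 0.223] pointing down, gripper open.
Joint ranges: [-163.93, 163.93], [-17.29, 119.83], [-79.2, 71.16], [3.27, 140.29], [-89.18, 269.18], [5.43, 117.66], [-154.24, 154.24]. Speed limits (degrees/s): [147.25, 147.25, 180, 180, 180, 180, 180].

INTERFACE

Orientations are given as [roll, pitch, yaw] about the fixed x, y, z axes, in that order (R = Rz(yaw) Ry(pitch) Rx(roll)).
In Python, from cell import readout, read_camera, camera_params, sign_off, spot_in, pinpoint, env gives the robot as it stands.
- The arm moves only by the shell command python3 -m pendant 'ROWS' [OPENING] [FORCE]. ROWS is a JSON object of lists of equal length, an entry for each row: "xyz": the shift along the world's x, y, z in m, a list of three; "turn": the turn about the world's z in rad. A call has 1 to 10 rows; each row shifts and turns the pose as measured when the row begins; what a row does not reach is not made up. A row lasts 1/8 s, in which the tool goes at most 62.5 mm and 10.7 degrees, less where a joint would pass 70% of its speed; a pose out of reach is approached as far as the arm can. A call is refused whole if a number of a shift passes 0.0625 or a number of a turn 0.188, either way. A call with a gripper value outside its range is refused whole. OPENING is the opening, from 0 (shut) to 1 (fully open), set as the call begins (- or left out, the last holds). The fingers move at their own pace and stop on an object; FORCE is the grip in N (left out, the last holds). Time passes only in rows, so rows that do not move let the fingers close. It gives the time, the measured TCP pose, the force and the opening at its end, in the units of the state.
- readout.get_obs(): the state, without advancing time (a new reading comes with each control period).
- read_camera(name): name is "scene" or "top" or "wrist"; returns the picture (480x640x3 uint8, red, green, blue); there is no depth.
- camera_params(name): a dict with "fx", "fy", "cx", "cy" (pixels), "rvec" (rotation vector, rad) and "tvec" (3), from world to camera coordinates, as OpenCV has them; the wrist camera has in their place "hand_eye" (4x4, takes a point from camera to tool coordinates, whose origin is the TCP and whose axes are the tool frame's). Camera axes: x right, y down, z forward; pixel columns grow to the right and rows downward; lengths in m; the calibration is good to about 2 mm. A picture is of the moment at which its call begins: read the wrist's pose just before it. camera_params takes no time and is no camera call.
- sign_off(): hands the job in, once; it reports no verdict.
Trained networks look in the newest picture that a camera, given by its name, has taken for a name from the list of things; names that differ only in an ending like _2 or _b are one class to them, and where a whole thing is asked for, a point or a joint stands for the part that bears it (a point fixed in the world has none). Each returns a list of dicts, best first, with "score" (0 to 1); they miss things now and then, are a little off and sometimes report something else, mostly with a low value. They report only what shows in the picture. A call takes as long as a camera call.
- spot_in(camera, name): "at" ([x, y, z] in m, in the coordinates of the camera as it stood for that picture, good to about 4 mm: the middle of the surface that is visible of it).
- pinpoint(camera, name): "at" ([x, y, z] in m, in the coordinates of the camera as it stood for that picture, good to about 4 mm: a listed point, or the origin of a listed thing).
The state is a dict: "time_s": time; "qpos": joint angles; "joint_velocities": joint speeds; "effort": joint torques, N m; "tool_pos": TCP position; "tool_rot": TCP orientation; "force": force on the tool from outside, world axes, zero at the start; "wrist_torque": the same for the moment, N m; "grip_width": finger opening in m.
Only numpy, scipy, OpenCV 4.12 (cv2) and the standard library are available. Lean on these libraries where they do the work, as an engineer would, in place of code of your own. Each camera call takes 0.05 s, during which the arm holds its last target.

TASK

Show a helper at the model-building desk what to paint next: press the lamp's round switch fully down and let it come up again, then point at the middle of the spoked wheel in its kit frame, and after that at the cap of the square paint bottle. Each time bring the fingertips about two centimetres above the thing, straight over its middle, and keep still there for two seconds; finish while still pointing at the bottle. Touch and move none of the loose things on the desk, and do not lower the fingertips over any of the other kit parts or bottles.

Things in the scene. Friction and masses are not known exactly. Their poses are not given: they have to be found in the camera images.
- lamp_switch (a joint): travel of the lamp's push switch: 0 m = up, 0.006 m = fully down. A spring returns it; fully down takes about 4 N.
- lamp_switch_top (a point): centre of the top face of the lamp switch, a white round push button 32 mm across in a low black housing that is fixed to the desk, on the left or right edge of the work area. It stands 22 mm above the desk when up; the housing is 48 mm across and 12 mm tall. Pressed straight down.
- wheel_frame: flat white plastic kit frame lying on the desk, loose: 100 x 100 mm square of 5 mm bars, holding in its middle a spoked wheel 56 mm across. Origin: centre of the underside.
- wheel_frame_mid (a point): centre of the wheel, on top of its hub, 8 mm above the desk.
- prop_frame: same kind of white frame, 100 x 100 mm, holding a three-bladed propeller about 62 mm across. Origin: centre of the underside.
- prop_frame_mid (a point): centre of the propeller, on top of its hub, 8 mm above the desk.
- deck_frame: same kind of white frame, 100 x 100 mm, holding a rectangular panel 60 x 34 mm with three small raised hatches. Origin: centre of the underside.
- deck_frame_mid (a point): centre of the panel, on top of the middle hatch, 8 mm above the desk.
- square_bottle: small paint bottle with a square glass body 38 x 38 mm, 45 mm tall, and a round black cap 26 mm across; 65 mm tall in all, loose. Origin: centre of the underside.
- square_bottle_top (a point): centre of the top of the square bottle's cap, 65 mm above the desk.
- tall_bottle: slim round glass paint bottle, 32 mm across, with the same black cap; 78 mm tall in all, loose. Origin: centre of the underside.
- tall_bottle_top (a point): centre of the top of the tall bottle's cap, 78 mm above the desk.
- squat_jar: low round glass paint jar, 50 mm across, with the same black cap; 46 mm tall in all, loose. Origin: centre of the underside.
- squat_jar_top (a point): centre of the top of the squat jar's cap, 46 mm above the desk.
- loupe: bystander: black round magnifier, 52 mm across, 46 mm tall, standing on the other side from the lamp switch. Origin: centre of the underside.
- file: bystander: small file with a wooden handle, 150 x 12 x 10 mm, lying along its y axis between frames and bottles. Origin: centre of the underside.
- marker: bystander: white pen with a black cap, 120 x 13 x 13 mm, lying along its y axis between frames and bottles. Origin: centre of the underside.
- mixing_cup: bystander: small open aluminium cup, 32 mm across, 25 mm tall, among the bottles. Origin: centre of the underside.
- glue_pot: bystander: small white glue pot with a grey nozzle, 28 mm across, 44 mm tall, among the bottles. Origin: centre of the underside.
- cutters: bystander: side cutters with black handles, about 120 x 55 x 12 mm, lying on the desk at the far right. Origin: centre of the underside.

How it is judged:
By the outcome, as a careful person would: the job done as asked, in the order asked, and still so for the second after the job is handed in, with the robot touching nothing.
It also fails if it takes over 56 s, if anything falls off the work surface, if the arm or the gripper's body presses on something with over 40 N, if the wrist force passes 120 N, or if a joint passes its speed limit or range.

## Working session

There is one attempt and no reset: what is moved stays moved. The work goes in short steps, Python scripts to look and compute and a shell command to move; the robot and the scene stay as the last step left them, time stands still between calls to the robot, and variables do not carry over. Pictures are saved under pics/ and viewed, and the job is handed in when it is done.

```bash
mkdir -p pics; ls; cat > h.py <<'E'
import numpy as np,cv2
from cell import readout, read_camera, camera_params, sign_off, spot_in, pinpoint, env
from scipy.spatial.transform import Rotation as Ro
def snap(n,f):
    s=readout.get_obs(); im=read_camera(n); cv2.imwrite('pics/'+f,im[:,:,::-1]); return s,im
def c2w(n,p,s=None):
    c=camera_params(n); p=np.array(p)
    if n=='wrist':
        T=np.array(c['hand_eye']); t=T[:3,:3]@p+T[:3,3]
        return Ro.from_euler('xyz',s['tool_rot'],degrees=True).apply(t)+s['tool_pos']
    R=cv2.Rodrigues(np.array(c['rvec'],float))[0]
    return R.T@(p-np.array(c['tvec']).ravel())
E
python3 - <<'E'
from h import *
s,_=snap('top','top0.png'); print(s)
for n in ['lamp_switch_top','wheel_frame_mid','square_bottle_top','prop_frame_mid','deck_frame_mid','tall_bottle_top','squat_jar_top']:
    print(n,[(np.round(c2w('top',d['at']),4),round(d['score'],2)) for d in pinpoint('top',n)[:3]])
snap('scene','scene0.png')
for n in ['lamp_switch_top','wheel_frame_mid','square_bottle_top']:
    print(n,[(np.round(c2w('scene',d['at']),4),round(d['score'],2)) for d in pinpoint('scene',n)[:3]])
print(readout.get_obs()['time_s'])
E
```

```text
pics
{'time_s': 0.0, 'qpos': array([-72.99005051,  18.43808565,  -4.01585776,  83.17453198,
         1.29574982,  78.54094782,  -3.26029528]), 'joint_velocities': array([-0.01137161, -0.10559402,  0.05063788,  0.02556167, -0.00749181,
       -0.05108232,  0.02116008]), 'effort': array([-4.07760558e-05, -4.91279840e+01, -4.03664242e-01, -3.12541115e+01,
       -6.38305605e-02,  4.35285643e-02,  2.05840374e-04]), 'tool_pos': array([0.18126309, 0.62363972, 0.22147585]), 'tool_rot': array([ -86.61863902,   89.89153211, -102.81868312]), 'force': array([-0.4066884 , -0.13707807,  0.15006357]), 'wrist_torque': array([ 0.00293005, -0.00272475, -0.01460831]), 'grip_width': 0.08720917773441769}
lamp_switch_top [(array([0.5424, 0.3888, 0.0247]), 0.64), (array([ 0.6503, -0.0756,  0.0022]), 0.5)]
wheel_frame_mid [(array([ 0.4739, -0.0073,  0.0073]), 0.87), (array([0.4763, 0.2125, 0.0085]), 0.29)]
square_bottle_top [(array([ 0.653 , -0.1442,  0.0671]), 0.65), (array([ 0.655 ,  0.0791, -0.0022]), 0.52)]
prop_frame_mid [(array([ 0.4348, -0.1836,  0.0067]), 0.61)]
deck_frame_mid [(array([0.4788, 0.2111, 0.0087]), 0.81)]
tall_bottle_top [(array([0.657 , 0.178 , 0.0794]), 0.86)]
squat_jar_top [(array([4.792e-01, 2.122e-01, 4.000e-04]), 0.68), (array([ 0.6632, -0.0095,  0.0447]), 0.61)]
lamp_switch_top [(array([ 0.4687, -0.0089, -0.0016]), 0.69), (array([0.5323, 0.3836, 0.0232]), 0.55)]
wheel_frame_mid []
square_bottle_top [(array([ 0.6511, -0.1482,  0.0662]), 0.66)]
0.6
```

View pics/top0.png

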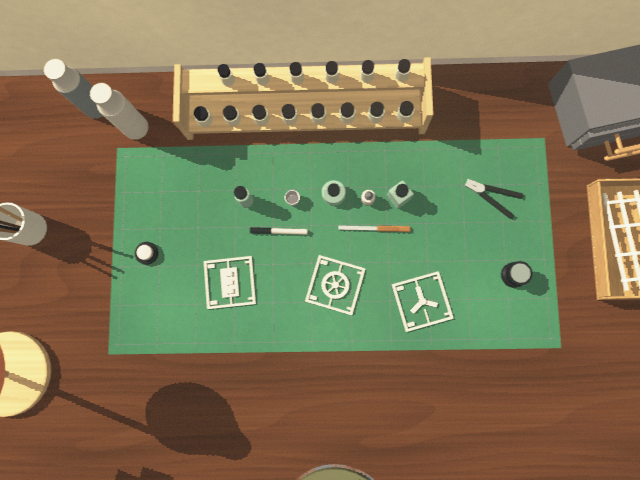

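View pics/scene0.png

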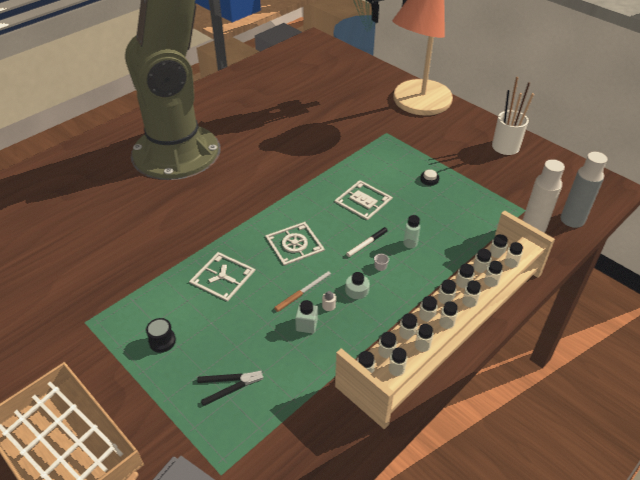

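Top view: switch at about (147,253), wheel at (335,285), square bottle cap at (402,190). The networks agree. The detections at the deck and wheel positions are false. Next I'll refine with two-view triangulation and locate the lamp relative to the arm.

```bash
cat >> h.py <<'E'
def P(n):
    c=camera_params(n); K=np.array([[c['fx'],0,c['cx']],[0,c['fy'],c['cy']],[0,0,1.]])
    return K,cv2.Rodrigues(np.array(c['rvec'],float))[0],np.array(c['tvec'],float).reshape(3,1)
def proj(n,p):
    K,R,t=P(n); return cv2.projectPoints(np.array([p],float),cv2.Rodrigues(R)[0],t,K,None)[0].ravel()
def ray(n,uv,z):
    K,R,t=P(n); d=R.T@np.linalg.inv(K)@np.array([*uv,1.]); o=(-R.T@t).ravel(); return o+d*(z-o[2])/d[2]
def tri(a,b):
    M=[K@np.hstack([R,t]) for K,R,t in (P('top'),P('scene'))]
    X=cv2.triangulatePoints(M[0],M[1],np.array(a,float).reshape(2,1),np.array(b,float).reshape(2,1)).ravel(); return X[:3]/X[3]
E
python3 - <<'E'
from h import *
s=readout.get_obs(); print(proj('top',s['tool_pos']),proj('scene',s['tool_pos']),env.grip_point_offset)
print('lampbase',tri((15,373),(423,95)), ray('top',(15,373),0))
a=cv2.imread('pics/top0.png');b=cv2.imread('pics/scene0.png')
def crop(im,u,v,r=20): return cv2.resize(im[v-r:v+r,u-r:u+r],(260,260),interpolation=cv2.INTER_NEAREST)
cv2.imwrite('pics/crops.png',np.vstack([np.hstack([crop(a,147,253),crop(a,335,285),crop(a,402,190)]),np.hstack([crop(b,430,176),crop(b,294,242),crop(b,306,308)])]))
E
```

```text
[-51.01569891 458.75901026] [390.680115   17.7447782] 0.0187
lampbase [0.30532252 0.6415643  0.02573186] [0.30001519 0.65224966 0.        ]
```

View pics/crops.png

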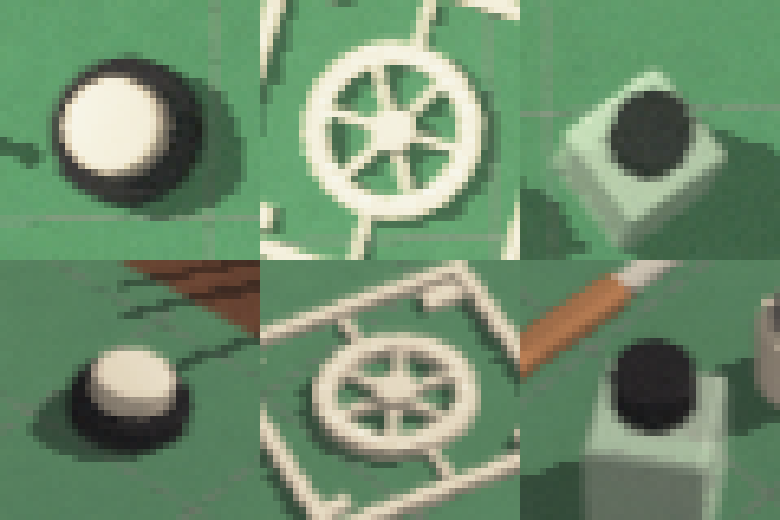

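```bash
python3 - <<'E'
from h import *
for n,a,b,z in [('sw',(143.7,251.4),(429.8,172.5),.022),('wh',(335,284.5),(294.7,241.5),.008),('bo',(401.7,190),(306.3,303.5),.065)]:
    print(n,tri(a,b).round(4),ray('top',a,z).round(4),ray('scene',b,z).round(4))
E
```

```text
sw [0.5417 0.3831 0.0265] [0.5438 0.3863 0.022 ] [0.5379 0.386  0.022 ]
wh [ 0.4689 -0.0086  0.0079] [ 0.4695 -0.0078  0.008 ] [ 0.4684 -0.0094  0.008 ]
bo [ 0.6506 -0.1452  0.0669] [ 0.6516 -0.1448  0.065 ] [ 0.6491 -0.1447  0.065 ]
```

Heights check out (0.0265, 0.008 and 0.067 m against 0.022, 0.008 and 0.065 m). Target points are switch (0.541, 0.386), wheel (0.469, -0.008) and bottle (0.651, -0.145). I'll pull in radially first to stay clear of the desk lamp, with the fingers shut.

```bash
python3 -m pendant '{"xyz":[[-0.005,-0.02,0.01],[-0.011,-0.038,0],[-0.011,-0.038,0],[-0.011,-0.038,0],[-0.011,-0.038,0],[0,-0.02,0]],"turn":[0,0,0,0,0,0]}' 0 10
```

```text
time_s: 1.35
tool_pos: [0.1307, 0.4277, 0.2323]
tool_rot: [96.2, 89.9, 80.0]
force: [0.8, -0.6, 1.4]
grip_width: 0.0351
```

```bash
python3 -m pendant '{"xyz":[[0.04,-0.012,0],[0.045,-0.016,0],[0.045,-0.016,0],[0.045,-0.014,0],[0.05,0,0],[0.05,0.004,0],[0.05,0.004,0],[0.05,0.004,0],[0.03,0.004,0],[0,0,0]],"turn":[0,0,0,0,0,0,0,0,0,0]}'
python3 - <<'E'
from h import *
s=readout.get_obs();print(s['tool_pos'],s['force'])
snap('wrist','w1.png')
for n in ['lamp_switch_top']: print(n,[(np.round(c2w('wrist',d['at'],s),4),round(d['score'],2)) for d in pinpoint('wrist',n)[:3]])
E
```

```text
time_s: 2.6
tool_pos: [0.5474, 0.3816, 0.2353]
tool_rot: [69.6, 89.4, 53.7]
force: [0.2, -0.8, 0.6]
grip_width: 0.0003
[0.5474219  0.38155957 0.23528956] [ 0.21845998 -0.81024219  0.63653967]
lamp_switch_top [(array([0.5424, 0.3857, 0.0212]), 0.75)]
```

View pics/w1.png

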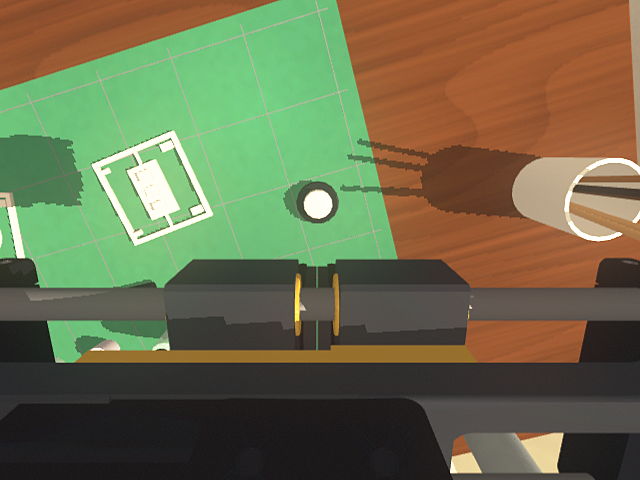

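The wrist picture shows the switch at (318,204), and the network puts it at (0.542, 0.386), which matches. Now descending over it.

```bash
python3 -m pendant '{"xyz":[[-0.005,0.0045,-0.02],[0,0,-0.05],[0,0,-0.05],[0,0,-0.045],[0,0,-0.015],[0,0,0]],"turn":[0,0,0,0,0,0]}'
```

```text
time_s: 3.45
tool_pos: [0.532, 0.3922, 0.0573]
tool_rot: [87.8, 88.9, 72.6]
force: [0.1, -0.2, 0.0]
grip_width: 0.0005
```

```bash
python3 -m pendant '{"xyz":[[0.010,-0.006,-0.01],[0,0,-0.008],[0,0,0],[0,0,0]],"turn":[0,0,0,0]}'
```

```text
time_s: 3.95
tool_pos: [0.5458, 0.3877, 0.0439]
tool_rot: [77.8, 88.4, 62.5]
force: [0.1, 0.3, 0.2]
grip_width: 0.0002
```

```bash
python3 -m pendant '{"xyz":[[-0.004,-0.002,-0.01],[0,0,-0.006],[0,0,0]],"turn":[0,0,0]}'; python3 -m pendant '{"xyz":[[-0.001,0,-0.004],[0,0,-0.003]],"turn":[0,0]}'
```

```text
time_s: 4.32
tool_pos: [0.5412, 0.3858, 0.027]
tool_rot: [78.3, 88.4, 63.0]
force: [0.5, 0.1, 0.3]
grip_width: 0.0002
time_s: 4.58
tool_pos: [0.5403, 0.3861, 0.02]
tool_rot: [78.0, 88.4, 62.8]
force: [-1.3, -0.6, 2.1]
grip_width: 0.0001
```

Contact: 2.1 N. Pressing on in small steps.

```bash
python3 -m pendant '{"xyz":[[0,0,-0.003],[0,0,-0.002]],"turn":[0,0]}'; python3 -m pendant '{"xyz":[[0,0,-0.002]],"turn":[0]}';
```

```text
time_s: 4.82
tool_pos: [0.5403, 0.386, 0.0163]
tool_rot: [79.1, 88.4, 63.9]
force: [-4.4, -2.5, 14.3]
grip_width: 0.0008
time_s: 4.95
tool_pos: [0.5404, 0.3861, 0.0163]
tool_rot: [80.4, 88.4, 65.2]
force: [-4.9, -3.9, 14.5]
grip_width: 0.0002
```

Bottomed out: 14.5 N at z = 0.016, with no further motion. Lifting now, then across to the wheel at height.

```bash
python3 -m pendant '{"xyz":[[0,0,0.01],[0,0,0.03],[0,0,0.05],[0,0,0.05],[0,0,0.03],[0,0,0]],"turn":[0,0,0,0,0,0]}'
python3 - <<'E'
from h import *
s=readout.get_obs();print(s['tool_pos'],s['force'])
snap('wrist','w2.png')
print([(np.round(c2w('wrist',d['at'],s),4),round(d['score'],2)) for d in pinpoint('wrist','lamp_switch_top')[:3]])
E
```

```text
time_s: 5.7
tool_pos: [0.5402, 0.3859, 0.1914]
tool_rot: [78.4, 88.3, 63.1]
force: [-0.7, 0.1, -0.1]
grip_width: 0.0003
[0.54023857 0.3858654  0.19139386] [-0.69602064  0.1382137  -0.10710675]
[(array([0.5456, 0.3852, 0.0241]), 0.62)]
```

View pics/w2.png

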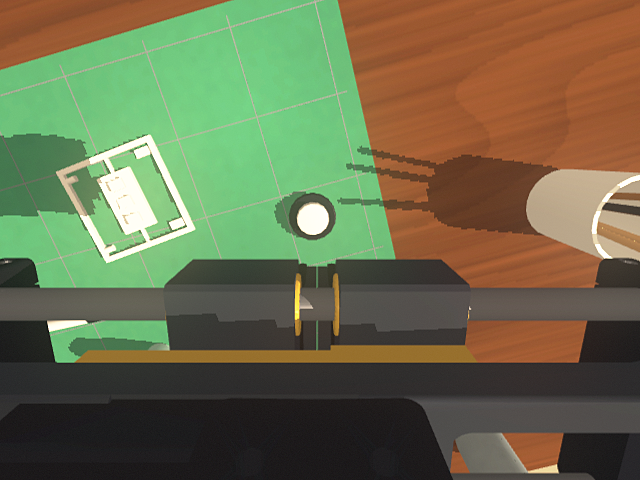

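The switch is up again, at (313,218). Now the wheel.

```bash
python3 -m pendant '{"xyz":[[0,-0.03,0],[-0.008,-0.044,0],[-0.008,-0.044,0],[-0.008,-0.044,0],[-0.009,-0.044,0],[-0.009,-0.044,0],[-0.009,-0.044,0],[-0.009,-0.044,0],[-0.01,-0.044,0],[0,0,0]],"turn":[0,0,0,0,0,0,0,0,0,0]}'
python3 - <<'E'
from h import *
s=readout.get_obs();print(s['tool_pos'],s['force'])
snap('wrist','w3.png')
print([(np.round(c2w('wrist',d['at'],s),4),round(d['score'],2)) for d in pinpoint('wrist','wheel_frame_mid')[:3]])
E
```

```text
time_s: 7.05
tool_pos: [0.4527, -0.0109, 0.1658]
tool_rot: [174.2, 88.7, 159.1]
force: [-0.7, 0.5, 0.3]
grip_width: 0.0004
[ 0.45269627 -0.01091179  0.1657664 ] [-0.68246167  0.51916841  0.30106531]
[(array([ 0.4685, -0.0042,  0.0084]), 0.82)]
```

View pics/w3.png

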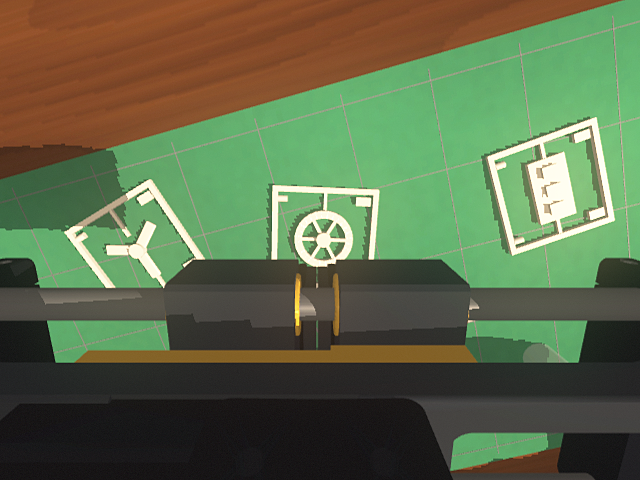

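```bash
cat >> h.py <<'E'
def wray(uv,z,s):
    c=camera_params('wrist'); d=np.array([(uv[0]-c['cx'])/c['fx'],(uv[1]-c['cy'])/c['fy'],1.])
    o=c2w('wrist',[0,0,0],s); q=c2w('wrist',d,s)-o; return o+q*(z-o[2])/q[2]
E
python3 - <<'E'
from h import *
s=readout.get_obs();print(s['tool_pos'],wray((323,239.5),.008,s))
E
```

```text
[ 0.45353282 -0.00717828  0.16601069] [ 0.46935767 -0.00396169  0.008     ]
```

Hub at (323,240); its ray gives about (0.469, -0.007), allowing for residual settling. Descending to z = 0.028.

```bash
python3 -m pendant '{"xyz":[[0.0155,0,0],[0,0,0],[0,0,-0.03],[0,0,-0.03],[0,0,-0.03],[0,0,-0.015],[0,0,0],[0,0,0]],"turn":[0,0,0,0,0,0,0,0]}'
```

```text
time_s: 8.15
tool_pos: [0.4672, 0.0021, 0.056]
tool_rot: [175.9, 88.5, 161.9]
force: [-0.1, -0.7, 1.1]
grip_width: 0.0004
```

```bash
python3 -m pendant '{"xyz":[[0.002,-0.009,-0.015],[0,0,-0.008],[0,0,0],[0,0,0]],"turn":[0,0,0,0]}'
```

```text
time_s: 8.65
tool_pos: [0.4709, -0.0077, 0.0331]
tool_rot: [171.7, 88.6, 157.7]
force: [0.6, 0.4, 0.3]
grip_width: 0.0
```

```bash
python3 -m pendant '{"xyz":[[-0.0015,0,-0.0045],[0,0,0],[0,0,0]],"turn":[0,0,0]}'; python3 -c "
from h import *
s=readout.get_obs();print(s['tool_pos'],s['joint_velocities'])"
```

```text
time_s: 9.02
tool_pos: [0.4696, -0.0075, 0.0286]
tool_rot: [170.3, 88.7, 156.3]
force: [-0.1, -0.1, -0.1]
grip_width: 0.0007
[ 0.46960449 -0.00745676  0.02861744] [-0.00853229  0.0789387  -0.01304636  0.19373746  0.00272862 -0.00186125
 -0.05317916]
```

On target. Holding for 3.75 s, with a scene check partway.

```bash
for i in 1; do :; done; python3 -m pendant '{"xyz":[[0,0,0],[0,0,0],[0,0,0],[0,0,0],[0,0,0],[0,0,0],[0,0,0],[0,0,0],[0,0,0],[0,0,0]],"turn":[0,0,0,0,0,0,0,0,0,0]}'
python3 -m pendant '{"xyz":[[0,0,0],[0,0,0],[0,0,0],[0,0,0],[0,0,0],[0,0,0],[0,0,0],[0,0,0],[0,0,0],[0,0,0]],"turn":[0,0,0,0,0,0,0,0,0,0]}'
python3 -c "
from h import *
snap('scene','s2.png');snap('top','t2.png')"
python3 -m pendant '{"xyz":[[0,0,0],[0,0,0],[0,0,0],[0,0,0],[0,0,0],[0,0,0],[0,0,0],[0,0,0],[0,0,0],[0,0,0]],"turn":[0,0,0,0,0,0,0,0,0,0]}'
```

```text
time_s: 10.28
tool_pos: [0.4698, -0.0073, 0.0289]
tool_rot: [169.3, 88.7, 155.3]
force: [0.0, -1.3, 0.2]
grip_width: 0.0002
time_s: 11.52
tool_pos: [0.4698, -0.0073, 0.0289]
tool_rot: [169.3, 88.7, 155.3]
force: [0.8, 0.8, -0.5]
grip_width: 0.0007
time_s: 12.88
tool_pos: [0.4698, -0.0073, 0.0289]
tool_rot: [169.3, 88.7, 155.4]
force: [-0.3, 0.5, 0.3]
grip_width: 0.0002
```

View pics/s2.png

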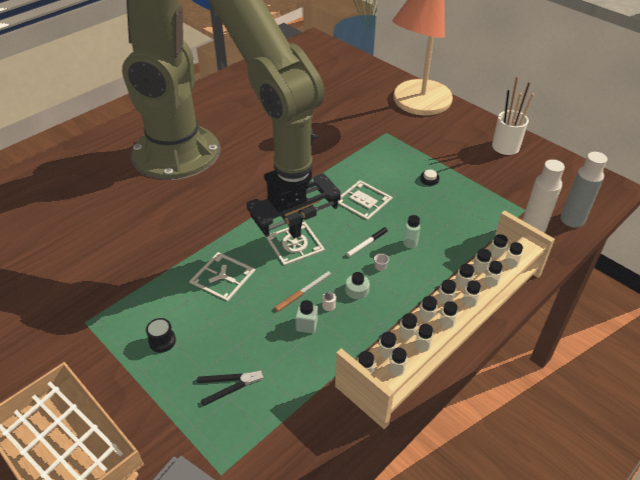

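View pics/t2.png

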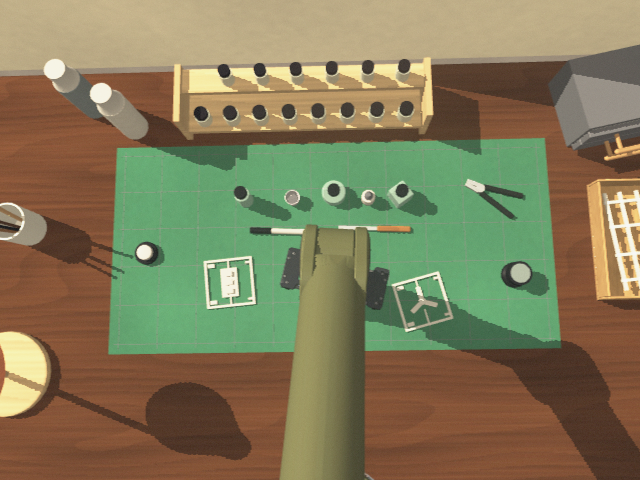

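Fingertips sit over the hub at about (295,238) in the scene view, held still for over 3 s, and nothing has moved. Lifting, then on to the bottle.

```bash
python3 -m pendant '{"xyz":[[0,0,0.02],[0,0,0.045],[0,0,0.05],[0,0,0.04],[0.03,-0.022,0],[0.045,-0.034,0],[0.045,-0.034,0],[0.04,-0.03,0],[0.01,-0.01,0],[0,0,0]],"turn":[0,0,0,0,0,0,0,0,0,0]}'
python3 - <<'E'
from h import *
import time
read_camera('top');read_camera('top');read_camera('top')
s,_=snap('wrist','w4.png');print(s['tool_pos'],s['tool_rot'])
print([(np.round(c2w('wrist',d['at'],s),4),round(d['score'],2)) for d in pinpoint('wrist','square_bottle_top')[:3]])
E
```

```text
time_s: 14.12
tool_pos: [0.6429, -0.139, 0.1887]
tool_rot: [165.3, 88.6, 151.7]
force: [0.3, 0.2, 0.7]
grip_width: 0.0005
[ 0.64242506 -0.13693974  0.18942471] [159.80955963  88.6327943  146.38031322]
[(array([ 0.6548, -0.1489,  0.0652]), 0.98)]
```

View pics/w4.png

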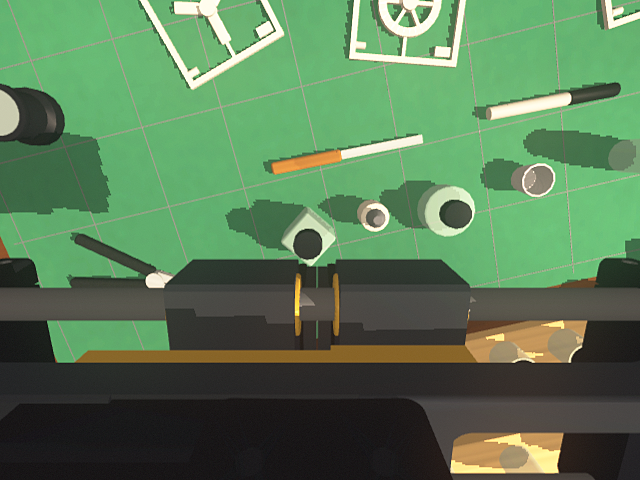

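```bash
python3 - <<'E'
from h import *
s=readout.get_obs();print(s['tool_pos'],wray((307.5,244.5),.065,s))
E
python3 -m pendant '{"xyz":[[0.009,-0.008,0],[0,0,0],[0,0,-0.02],[0,0,-0.025],[0,0,-0.015],[0,0,0],[0,0,0],[0,0,0]],"turn":[0,0,0,0,0,0,0,0]}'
```

```text
[ 0.64266454 -0.13681233  0.18982342] [ 0.65181559 -0.14536442  0.065     ]
time_s: 15.38
tool_pos: [0.6513, -0.1434, 0.1266]
tool_rot: [154.5, 88.6, 141.2]
force: [-0.5, 0.8, 0.6]
grip_width: 0.0003
```

Cap at (307,244); its ray gives (0.652, -0.145), in agreement with the triangulation.

```bash
python3 -m pendant '{"xyz":[[0,-0.0015,-0.015],[0,0,-0.012],[0,0,-0.006],[0,0,0],[0,0,0],[0,0,0]],"turn":[0,0,0,0,0,0]}'
```

```text
time_s: 16.12
tool_pos: [0.6518, -0.1452, 0.0922]
tool_rot: [152.6, 88.7, 139.3]
force: [0.1, 0.9, -0.1]
grip_width: 0.0006
```

```bash
python3 -m pendant '{"xyz":[[-0.0005,0,-0.0065],[0,0,0],[0,0,0],[0,0,0]],"turn":[0,0,0,0]}'; for z in 0; do python3 -c "
from h import *
print(readout.get_obs()['tool_pos']);snap('scene','s3.png');snap('top','t3.png')"; done
```

```text
time_s: 16.62
tool_pos: [0.6516, -0.1452, 0.0857]
tool_rot: [151.0, 88.7, 137.8]
force: [-0.6, 0.5, 0.0]
grip_width: 0.0003
[ 0.65162264 -0.14518028  0.08574275]
```

View pics/s3.png

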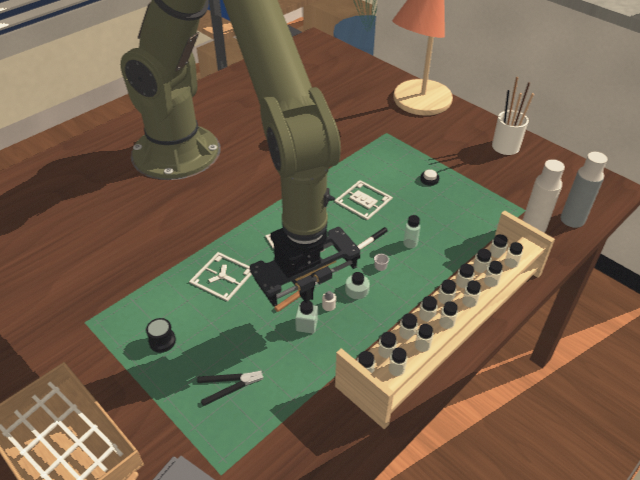

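View pics/t3.png

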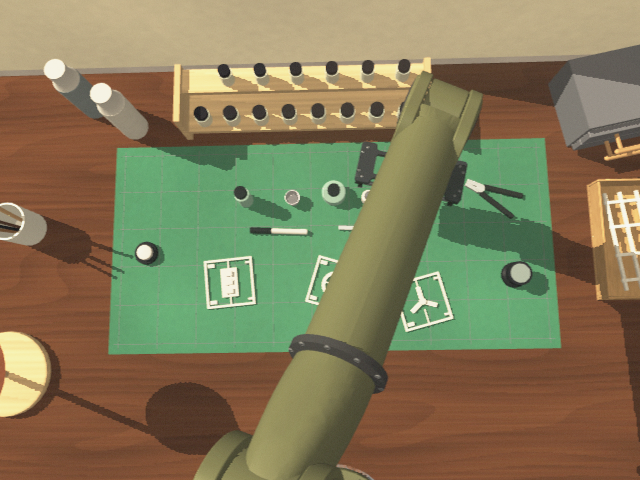

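The fingertips are over the cap at about (307,300) in the scene view, and the bottle hasn't moved. Holding.

```bash
python3 -m pendant '{"xyz":[[0,0,0],[0,0,0],[0,0,0],[0,0,0],[0,0,0],[0,0,0],[0,0,0],[0,0,0],[0,0,0],[0,0,0]],"turn":[0,0,0,0,0,0,0,0,0,0]}'
python3 -m pendant '{"xyz":[[0,0,0],[0,0,0],[0,0,0],[0,0,0],[0,0,0],[0,0,0],[0,0,0],[0,0,0],[0,0,0],[0,0,0]],"turn":[0,0,0,0,0,0,0,0,0,0]}'
python3 -m pendant '{"xyz":[[0,0,0],[0,0,0],[0,0,0],[0,0,0],[0,0,0],[0,0,0],[0,0,0],[0,0,0]],"turn":[0,0,0,0,0,0,0,0]}'
python3 -c "
from h import *
print(sign_off())"
```

```text
time_s: 17.98
tool_pos: [0.6518, -0.1452, 0.086]
tool_rot: [150.5, 88.8, 137.2]
force: [-0.7, -0.5, -0.7]
grip_width: 0.0006
time_s: 19.23
tool_pos: [0.6518, -0.1452, 0.086]
tool_rot: [150.4, 88.8, 137.1]
force: [0.4, 1.2, 0.3]
grip_width: 0.0006
time_s: 20.23
tool_pos: [0.6518, -0.1452, 0.086]
tool_rot: [150.3, 88.8, 137.0]
force: [0.1, 0.4, 0.8]
grip_width: -0.0001
the job is handed in; nothing more can be done
None
```

The job is done in the order asked and was handed in at about 20 s, with the arm still pointing at the square bottle's cap. `sign_off()` gives no verdict, so these results come from my own checks.

- **Lamp switch:** I pressed until it stopped moving, at 14.5 N with the fingertips at z = 0.016 m, then lifted off. The wrist picture afterwards showed the switch up again at about 0.024 m.
- **Spoked wheel:** The fingertips held at (0.470, -0.007, 0.029), about 2 cm above the hub, and stayed still for more than 3 s.
- **Square bottle:** The fingertips held at (0.652, -0.145, 0.086), about 2 cm above the cap, and stayed still for more than 3 s.

The scene and top pictures taken over the wheel and the bottle showed nothing displaced, as far as the arm let me see. The force readings showed no contact except at the switch.

Some measurements disagreed, but only slightly. The position estimates for each target differed by up to about 6 mm, and I used the ones on which several views agreed. The networks also gave a few false detections, which I rejected against the pictures. The tool was tilted by 1 to 2° throughout.

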